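# Catch the soap bars from the laundry dispenser and lock its gate

## Robot

A 7-joint arm with a two-finger parallel gripper is mounted at the origin on the work surface. World frame = base frame: x ahead of the robot, y to its left, z up, the work surface at z = 0. Lengths are in mm, angles in rad, forces in N, time in s.
With the tool pointing down it reaches from about 425 to 1025 mm from the base axis. Payload 3.6 kg.
Tool frame: the origin (TCP) lies on the centre line of the jaws, within the pads' length; the fingertips stand 8 mm ahead of it and the grasp point (between the pads) lies 11 mm behind it; z points along the fingers, y is the line along which they close (so a half turn about z gives the same grasp; the last joint's range is limited). The gripper opens to 85 mm and grips with 20 to 120 N. Pads are 22 mm wide; open, the fingers measure 114 mm over their backs; the gripper's body (76 mm by 85 mm) begins 54 mm behind the grasp point. The pads swing forward as they close: fully open they stand 13 mm farther back than shut.
Start: joints at [-1.252, 0.591, 0.048, 1.609, -0.033, 0.943, -0.034], TCP at [290.184, 664.397, 239.302] pointing down, gripper open.
Joint ranges: [-2.69, 2.69], [-0.47, 2.24], [-1.27, 1.36], [0.19, 2.51], [-1.53, 4.68], [0.08, 2.07], [-3.09, 3.09]. Speed limits (rad/s): [2.57, 2.57, 3.14, 3.14, 3.14, 3.14, 3.14].

## Interface

Orientations are given as [roll, pitch, yaw] about the fixed x, y, z axes, in that order (R = Rz(yaw) Ry(pitch) Rx(roll)).
In Python, from rig import * gives the robot as it stands.
- The arm moves only by the tool send_rows, never from a script. Its argument "deltas" is a list of rows, each a list of 5 numbers: the opening, from -1 (shut) to 1 (fully open), then the shift along the tool's x, y, z normalised to -1 to 1, where 1 is 0.1 m, then the turn about the tool's z normalised to -1 to 1, where 1 is 0.5 rad. In form: [[gripper, x, y, z, turn], ...]. A call has 1 to 10 rows; each row shifts and turns the commanded pose from where the row before left it, along the tool's axes as they then stand; what a row does not reach is not made up. A row lasts 1/10 s, in which the tool goes at most 50 mm and 8.59 degrees, less where a joint would pass 70% of its speed; a pose out of reach is approached as far as the arm can. A call with a number of a shift or a turn outside -1 to 1 is refused whole. A call with a gripper value outside its range is refused whole. The fingers move at their own pace and stop on an object; "squeeze" is the grip in N (left out, the last holds). Time passes only in rows, so rows that do not move let the fingers close. It gives the time, the measured TCP pose, the force, the opening and the grip force at its end, in the units of the state.
- get_obs(): the state, without advancing time (a new reading comes with each control period).
- snapshot(name): name is "scene" or "top" or "wrist"; returns a dict with "frame" (480x640x3 uint8, red, green, blue), "z_map" (480x640 float32, mm along the optical axis (not along the pixel's ray), 0 where there is no reading), "fov_y" (degrees; the focal length in pixels is half the picture's height over the tangent of half this angle, whatever the lens; pixels are square), "cx", "cy" (the principal point, pixels), "pose" (4x4, takes a point from camera to world coordinates). Camera axes: x right, y down, z forward; pixel columns grow to the right and rows downward; lengths in mm; the calibration is good to about 2 mm. A picture is of the moment at which its call begins.
- finish_job(): hands the job in; it is judged then, once.
The state is a dict: "clock": time; "joint_pos": joint angles; "qd": joint speeds; "effort": joint torques, N m; "position": TCP position; "ee_rot": TCP orientation; "force": force on the tool from outside, world axes, zero at the start; "ft_torque": the same for the moment, N m; "width": opening from 0.0 (shut) to 1.0 (fully open); "finger_force": force on a finger pad.
Only numpy, scipy, OpenCV 4.12 (cv2) and the standard library are available. Lean on these libraries where they do the work, as an engineer would, in place of code of your own. Each camera call takes 0.05 s, during which the arm holds its last target. There are 200 camera calls.

## Task

Hold the grey handled tub up under the chute of the soap dispenser (its rim, raised against the two side pads, lifts the gate) and catch all three soap bars in it as they slide off; the gate must not be opened without the tub held up, nor while the hook is closed. Then stand the tub upright in the middle of the black rubber mat with the bars still in it, and swing the dispenser's hook down until it rests fully home in its catch over the shut gate. Leave the other things on the worktop where they are.

Things in the scene. Friction and masses are not known exactly. Their poses are not given: they have to be found in the camera images.
- dispenser: Soap dispenser fixed to the worktop: a white column with an open steel chute tilted 35 degrees. Origin: on the worktop straight below the middle of the chute's lower lip. Its x axis points level up the chute (soap slides to -x, roughly towards the robot), y across, z up. Below the lip it is free back to x = 60 mm (base plate 12 mm high; column from x = 105). Hook and catch are on its front
- lip (a point): Middle of the chute's lower lip (165 mm above the dispenser's origin); the channel is 50 mm wide. Bars slide off it at up to about 1 m/s within about a second of the gate opening, so they also fly forward (-x): keep the lip over the rear part of the tub
- pads (a point): Point midway between the gate's two side pads, level with their undersides (110 mm above the worktop when shut); rises with the gate. In the dispenser's frame it lies at x = -5 mm; each pad is 5 thick and spans x -30 to 20, y 28 to 84 to either side. A thin leg at y = 30 joins each to the gate, an upright aluminium plate 66 wide standing 3 to 9 mm before the lip, z 163 to 213
- gate (a joint): Lift of the gate in m: 0 shut, at most 0.05 (hard stop). The tub's two side walls can lift it under the pads; 0.033 and more frees the bars, 0.04 is comfortable. It weighs 150 g and drops shut when let down
- hook (a joint): Angle of the hook in rad: 0 = closed, level along +y of the dispenser over the top of the gate, in the catch; grows as it swings up about the dispenser's x axis (1.57 = upright, at most 1.85, leaning outwards to -y). A dark steel bar 8 wide (x), 10 thick, reaching 116 mm from the pivot. It stays where it is left (about 1 N at its middle moves it), so it must be pushed all the way down
- hook_pivot (a point): Pivot of the hook on the dispenser's front: x -6, y -52, z 222 mm in its frame; axes those of the dispenser
- catch (a point): Fork that the closed hook rests in: x -6, y 51, z 222 mm in the dispenser's frame, 14 long in y; its prongs end 1 mm below the top of the closed bar. The guides beside the gate end at z 216 mm
- hook_tip (a point): Free end of the hook bar, on its centre line, 116 mm from the pivot
- tub: Grey open plastic tub, 120 (x) x 130 (y) x 80 tall outside, walls and floor 5 thick, about 200 g. Origin: centre of its underside. A straight handle bar, 18 wide (y), 22 tall, sticks out of the middle of the -x wall to x = -137 mm, its middle 58 mm above the underside; the gripper can take it from above, across y, at about x = -100 mm
- mat: Black rubber mat, 200 x 200 x 5, lying fixed on the worktop. Origin: centre of its underside
- bar0: Cream soap bar, 62 x 42 x 24, about 80 g, origin at the centre of its underside; lowest of the three lying in a row in the chute behind the gate
- bar1: Cream soap bar, 62 x 42 x 24, about 80 g, origin at the centre of its underside; middle of the three lying in a row in the chute behind the gate
- bar2: Cream soap bar, 62 x 42 x 24, about 80 g, origin at the centre of its underside; uppermost of the three lying in a row in the chute behind the gate
- detergent: Bystander: white bottle, 84 diameter, 220 tall (mm). Leave it
- stain_can: Bystander: white can, 60 diameter, 170 tall (mm). Leave it
- jar: Bystander: glass jar, 74 diameter, 100 tall (mm). Leave it
- cup: Bystander: clear plastic cup, 64 diameter, 85 tall (mm). Leave it
- brush: Bystander: wooden scrubbing brush, 200 long, lying at the left (mm). Leave it
There are look-alikes about, which are no part of the job. What is shaped like the bar0 but green or yellow is not meant.

How it is judged:
By the outcome, as a careful person would: the job done as asked, in the order asked, and still so for the second after the job is handed in, with the robot touching nothing.
It also fails if it takes over 64 s, if anything falls off the work surface, if the arm or the gripper's body presses on something with over 40 N, if the wrist force passes 120 N, or if a joint passes its speed limit or range.

## Working session

There is one attempt and no reset: what is moved stays moved. The work goes in short steps, Python scripts to look and compute and a tool call to move; the robot and the scene stay as the last step left them, time stands still between calls to the robot, and variables do not carry over. Pictures are saved under pics/ and viewed, at most 10 in all, crops included, and the job is handed in when it is done.

Besides the shell and the picture viewer there is one more tool, called after ">>>" by a JSON object that holds its "op" and its "data". send_rows: Moves the arm, as the interface text tells. Its arguments: {"type":"object","properties":{"deltas":{"type":"array","items":{"type":"array","items":{"type":"number"}}},"squeeze":{"type":"number"}},"required":["deltas"]}

```bash
mkdir -p pics; ls; cat > h.py <<'E'
from rig import *
import numpy as np, cv2
def grab(n):
    s=snapshot(n); s['f']=240/np.tan(np.radians(s['fov_y'])/2); return s
def world(s):
    v,u=np.mgrid[0:480,0:640]; z=s['z_map']
    P=np.stack([(u-s['cx'])/s['f']*z,(v-s['cy'])/s['f']*z,z,np.ones_like(z)],-1)
    W=P@s['pose'].T; W=W[...,:3].copy(); W[z==0]=np.nan; return W
def save(s,n): cv2.imwrite('pics/'+n+'.png',cv2.cvtColor(s['frame'],cv2.COLOR_RGB2BGR))
E
python3 - <<'E'
from h import *
import pickle
for n in ('scene','top'):
    s=grab(n); save(s,n); pickle.dump(s,open(n+'.pkl','wb')); print(n,s['f'],s['pose'].round(2).tolist(),s['cx'],s['cy'],(s['z_map']==0).mean())
print(get_obs())
E
```

```text
pics
scene 596.0786905356721 [[0.77, 0.36, -0.52, 1319.95], [0.63, -0.43, 0.64, -793.37], [0.01, -0.83, -0.56, 960.66], [0.0, 0.0, 0.0, 1.0]] 318.84919171730235 249.05300898265318 0.007158203125
top 558.0705748802685 [[0.03, -0.98, 0.19, 352.45], [-1.0, -0.03, 0.0, 67.79], [0.0, -0.19, -0.98, 1412.33], [0.0, 0.0, 0.0, 1.0]] 314.36157758998417 243.6501156558101 0.003935546875
{'clock': 0.1, 'joint_pos': array([-1.25251219,  0.59201368,  0.04828716,  1.60972281, -0.03330539,
        0.94269502, -0.03372669]), 'qd': array([ 0.00133359, -0.00103031, -0.00114433, -0.00400285, -0.00069128,
        0.00064759,  0.00036187]), 'effort': array([ 4.16546362e-03, -5.49996114e+01,  1.55358117e+00, -1.98824859e+01,
        9.80154000e-03,  3.90228233e-03, -1.44916953e-05]), 'position': array([289.85996608, 663.72350835, 238.25387682]), 'ee_rot': array([-3.13956069e+00,  9.99211149e-05,  2.72987252e+00]), 'force': array([ 0.37947025,  0.50585724, -0.11081386]), 'ft_torque': array([ 0.01153318, -0.05216468, -0.02258968]), 'finger_force': 0.0, 'width': 1.002850856883724}
```

View pics/scene.png

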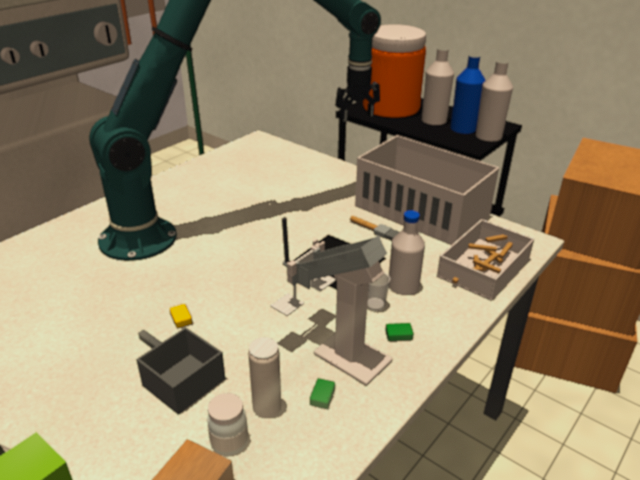

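View pics/top.png

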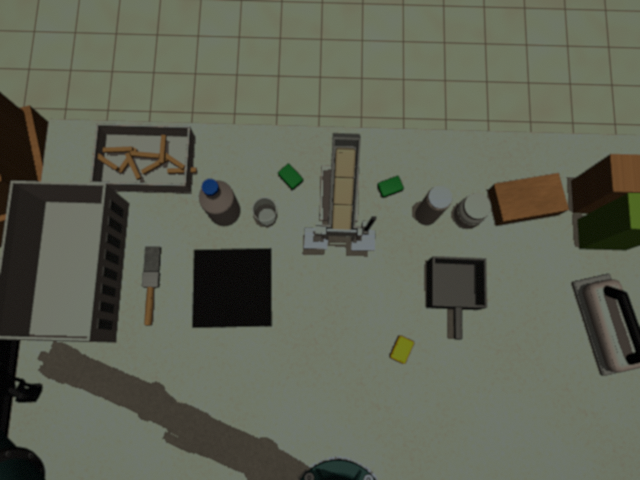

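The top view shows the tub at (455,283) with its handle towards the robot (455,322), the mat at (232,288), the chute lip with its pads at (342,238), and the hook up at (369,224). Next I measure them.

```bash
python3 - <<'E'
from h import *
import pickle
s=pickle.load(open('top.pkl','rb')); W=world(s); F=s['frame'].astype(int)
def rect(m,name):
    P=W[m][:,:2]; P=P[~np.isnan(P[:,0])].astype(np.float32)
    r=cv2.minAreaRect(P); print(name,len(P),np.round(r[0],1),np.round(r[1],1),round(r[2],2),'z',np.nanmedian(W[m][:,2]).round(1)); return r
v,u=np.mgrid[0:480,0:640]
def box(a,b,c,d): return (u>=a)&(u<b)&(v>=c)&(v<d)
Z=W[...,2]
print('table z',np.nanmedian(Z[300:330,300:360]))
m=box(180,290,235,340)&(F.max(-1)<40)
k=cv2.morphologyEx(m.astype(np.uint8),cv2.MORPH_OPEN,np.ones((5,5)))>0
rect(k,'mat'); print(W[k].mean(0), W[k][:,:2].min(0),W[k][:,:2].max(0))
t=box(415,500,245,350)
rect(t&(Z>72)&(Z<90),'rim')
hd=t&(v>310)&(Z>55)&(Z<80); rect(hd,'handle')
P=W[t&(v>310)&(Z>60)]; print('handle z',np.nanmedian(P[:,2]),np.nanmin(P,0),np.nanmax(P,0))
d=box(295,385,130,260)
rect(d&(Z>105)&(Z<122)&(v>220),'pads')
pd=d&(Z>105)&(Z<122)&(v>220); print('padrange',W[pd].min(0),W[pd].max(0))
hsv=cv2.cvtColor(s['frame'],cv2.COLOR_RGB2HSV)
c=d&(hsv[...,1]>70)&(Z>170); print('bars z',np.nanmin(Z[c]),np.nanmax(Z[c])); rect(c,'bars')
dk=box(360,380,213,240)&(F.max(-1)<50); print('hook',W[dk].round(0)[::3].tolist())
# scene hook
s2=pickle.load(open('scene.pkl','rb')); W2=world(s2); F2=s2['frame'].astype(int)
dk=np.zeros((480,640),bool); dk[210:275,278:296]=1; dk&=(F2.max(-1)<60)
P=W2[dk]; P=P[(P[:,2]>200)&(P[:,0]<900)]; i=np.argsort(P[:,2]); print('hook2',P[i][::8].round(0).tolist())
E
```

```text
table z -0.04519086745904133
mat 5900 [513.2 275.2] [195.6 194.8] 2.61 z 4.6
[nan nan nan] [nan nan] [nan nan]
rim 561 [ 500.3 -282.1] [132.7 188.4] 89.42 z 78.5
handle 247 [ 430.2 -281.2] [66.7 21.1] 0.83 z 67.7
handle z 68.04746421859045 [ 396.8586384  -290.6557582    60.00602057] [ 463.50060675 -270.32386146   77.85082058]
pads 733 [622.   10.6] [166.9  51. ] 89.42 z 114.5
padrange [595.8133946  -72.93520041 106.60881109] [648.167495    94.00879022 121.9533143 ]
bars z 179.09701773061647 324.1575604971936
bars 1531 [697.2   7.1] [176.3  70.2] 10.6 z 249.6
hook [[622.0, -44.0, 336.0], [619.0, -44.0, 341.0], [619.0, -43.0, 331.0], [618.0, -48.0, 336.0], [618.0, -45.0, 330.0], [621.0, -41.0, 307.0], [618.0, -46.0, 321.0], [618.0, -43.0, 310.0], [620.0, -40.0, 293.0], [618.0, -46.0, 303.0], [617.0, -42.0, 297.0], [619.0, -40.0, 278.0], [618.0, -45.0, 285.0], [618.0, -42.0, 277.0], [621.0, -38.0, 253.0], [618.0, -43.0, 268.0], [622.0, -37.0, 239.0], [618.0, -42.0, 257.0], [621.0, -38.0, 232.0], [617.0, -43.0, 251.0], [nan, nan, nan], [618.0, -44.0, 237.0]]
hook2 [[627.0, -44.0, 233.0], [626.0, -43.0, 242.0], [625.0, -39.0, 252.0], [627.0, -41.0, 256.0], [626.0, -43.0, 265.0], [629.0, -45.0, 272.0], [627.0, -47.0, 282.0], [625.0, -47.0, 288.0], [627.0, -43.0, 295.0], [627.0, -42.0, 302.0], [627.0, -46.0, 308.0], [625.0, -43.0, 318.0], [625.0, -45.0, 324.0], [630.0, -50.0, 331.0], [628.0, -49.0, 336.0]]
```

>>> {"op": "send_rows", "data": {"deltas": [[1, 0, 0, 0, 0.28], [1, 0, 0, 0, 0.28], [1, 0, 0, 0, 0.28], [1, 0, 0, 0, 0.28], [1, 0, 0, 0, 0.28], [1, 0, 0, 0, 0.28], [1, 0, 0, 0, 0.28], [1, 0, 0, 0, 0.28], [1, 0, 0, 0, 0.28], [1, 0, 0, 0, 0.28]], "squeeze": 100}}

```text
clock: 1.1
position: [289.8, 664.1, 238.6]
ee_rot: [-3.141, 0.001, 1.324]
force: [0.5, 0.4, -0.0]
width: 0.996
finger_force: 0.0
```

```bash
python3 - <<'E'
from h import *
import pickle
s=pickle.load(open('top.pkl','rb')); W=world(s); hsv=cv2.cvtColor(s['frame'],cv2.COLOR_RGB2HSV)
for v in range(155,232,6):
    r=W[v,325:365]; m=(hsv[v,325:365,1]>70)&(r[:,2]>170)
    x,y,z=r[m].T; print(v,x.mean().round(1),y.min().round(1),y.max().round(1),y.mean().round(1),z.mean().round(0))
Z=W[...,2]
for v in range(262,305,10):
    r=W[v,420:495]; m=(r[:,2]>74)&(r[:,2]<90); print('tub',r[m][:,:2].min(0).round(1),r[m][:,:2].max(0).round(1))
for u in (435,445,467,477):
    r=W[250:315,u]; m=(r[:,2]>74)&(r[:,2]<90); print('tub',r[m][:,:2].min(0).round(1),r[m][:,:2].max(0).round(1))
for v in (229,235,240,244):
    r=W[v,295:385]; m=(r[:,2]>108)&(r[:,2]<120); print('pads',r[m][:,:2].min(0).round(1),r[m][:,:2].max(0).round(1))
o=get_obs(); print(o['clock'],o['position'],o['ee_rot'])
E
```

```text
155 767.1 -9.8 28.3 9.3 290.0
161 756.9 -14.3 29.8 8.6 282.0
167 745.7 -8.9 29.3 10.1 275.0
173 734.7 -9.9 28.7 10.5 268.0
179 724.3 -10.6 28.2 8.9 259.0
185 712.8 -11.7 29.8 9.4 252.0
191 702.0 -13.7 29.4 8.7 243.0
197 690.4 -10.7 28.8 9.2 237.0
203 679.1 -9.1 28.3 9.7 228.0
209 667.6 -9.7 29.8 10.1 220.0
215 656.1 -10.9 29.3 9.5 212.0
221 644.2 -8.8 28.9 10.0 204.0
227 632.2 -9.6 30.6 10.5 197.0
tub [ 577.4 -348.8] [ 582.8 -217.7]
tub [ 554.2 -347.3] [ 558.4 -217.6]
tub [ 529.8 -344.9] [ 533.2 -217. ]
tub [ 505.3 -345.9] [ 509.5 -217.4]
tub [ 481.7 -343.6] [ 485.1 -217.7]
tub [ 474.3 -224.1] [ 593.4 -221.3]
tub [ 475.5 -249.5] [ 594.6 -246.5]
tub [ 474.7 -302.4] [ 592.4 -298.3]
tub [ 475.5 -326.7] [ 591.7 -321.1]
pads [642.9  68.5] [644.9  92.3]
pads [628.7 -72.6] [634.7  91.8]
pads [616.7 -72.4] [621.9  93.8]
pads [606.5 -72.7] [612.7  93.6]
1.1 [289.80774059 664.06231666 238.63340916] [-3.14130579e+00  1.21674610e-03  1.32421086e+00]
```

>>> {"op": "send_rows", "data": {"deltas": [[1, 0, 0, 0, 0.28], [1, 0, 0, 0, 0.28], [1, 0, 0, 0, 0.28], [1, 0, 0, 0, 0.28], [1, 0, 0, 0, 0.28], [1, 0, 0, 0, 0.28], [1, 0, 0, 0, 0.28], [1, 0, 0, 0, 0.28], [1, 0, 0, 0, 0.28], [1, 0, 0, 0, 0.13]]}}

```text
clock: 2.1
position: [289.5, 664.2, 238.5]
ee_rot: [3.14, 0.001, 0.001]
force: [0.4, -0.6, 0.5]
width: 0.997
finger_force: 0.0
```

>>> {"op": "send_rows", "data": {"deltas": [[1, 0.18, 0.4, 0, 0], [1, 0.18, 0.4, 0, 0], [1, 0.18, 0.4, 0, 0], [1, 0.18, 0.4, 0, 0], [1, 0.18, 0.4, 0, 0], [1, 0.18, 0.4, 0, 0], [1, 0.18, 0.4, 0, 0], [1, 0.18, 0.4, 0, 0], [1, 0.18, 0.4, 0, 0], [1, 0, 0.4, 0, 0]]}}

```text
clock: 3.1
position: [456.5, 263.3, 239.7]
ee_rot: [3.141, -0.003, 0.003]
force: [0.1, 0.1, -0.2]
width: 1.002
finger_force: 0.0
```

>>> {"op": "send_rows", "data": {"deltas": [[1, 0, 0.4, 0, 0], [1, 0, 0.4, 0, 0], [1, 0, 0.4, 0, 0], [1, 0, 0.4, 0, 0], [1, 0, 0.4, 0, 0], [1, 0, 0.4, 0, 0], [1, 0, 0.4, 0, 0], [1, 0, 0.4, 0, 0], [1, 0, 0.4, 0, 0], [1, 0, 0.4, 0, 0]]}}

```text
clock: 4.1
position: [455.6, -136.1, 239.2]
ee_rot: [-3.141, 0.0, 0.005]
force: [1.3, 0.2, -0.2]
width: 1.004
finger_force: 0.0
```

>>> {"op": "send_rows", "data": {"deltas": [[1, -0.1, 0.4, 0.1, 0], [1, -0.1, 0.4, 0.2, 0], [1, 0, 0.4, 0.2, 0], [1, 0, 0.25, 0.3, 0], [1, 0, 0, 0.3, 0], [1, 0, 0, 0, 0]]}}

```text
clock: 4.7
position: [434.2, -279.1, 126.3]
ee_rot: [-3.138, 0.006, 0.003]
force: [-0.4, 0.3, 0.9]
width: 1.001
finger_force: 0.0
```

>>> {"op": "send_rows", "data": {"deltas": [[1, 0, 0.02, 0.2, 0], [1, 0, 0, 0.2, 0], [1, 0, 0, 0.2, 0], [1, 0, 0, 0.18, 0], [1, 0, 0, 0, 0], [-1, 0, 0, 0, 0], [-1, 0, 0, 0, 0], [-1, 0, 0, 0, 0], [-1, 0, 0, 0, 0], [-1, 0, 0, 0, 0]], "squeeze": 110}}

```text
clock: 5.7
position: [436.9, -281.7, 52.0]
ee_rot: [-3.141, -0.001, 0.006]
force: [0.0, 1.8, 9.0]
width: 0.191
finger_force: 107.2
```

>>> {"op": "send_rows", "data": {"deltas": [[-1, 0, 0, 0, 0], [-1, 0, 0, 0, 0], [-1, 0, 0, 0, 0], [-1, 0, 0, -0.1, 0], [-1, 0, 0, -0.06, 0], [-1, 0, 0, 0, 0]]}}

```text
clock: 6.3
position: [437.1, -282.3, 68.2]
ee_rot: [3.14, -0.001, 0.005]
force: [-0.5, 0.3, -1.1]
width: 0.19
finger_force: 107.5
```

```bash
python3 - <<'E'
from h import *
s=grab('top'); save(s,'grasp'); W=world(s)
Z=W[...,2]
for v in range(262,305,10):
    r=W[v,420:495]; m=(r[:,2]>80)&(r[:,2]<105); print('tub',r[m].min(0).round(1),r[m].max(0).round(1),np.median(r[m][:,2]))
for u in (435,445,477):
    r=W[250:315,u]; m=(r[:,2]>80)&(r[:,2]<105); print('tub',r[m][:,:2].min(0).round(1),r[m][:,:2].max(0).round(1))
print(get_obs())
E
```

```text
tub [ 575.6 -348.6   81.6] [ 581.8 -217.9   98.5] 93.06631800109528
tub [ 551.8 -346.2   81.8] [ 557.4 -218.2   98.7] 94.16864730120801
tub [ 530.4 -349.1   81.3] [ 533.2 -343.   103.1] 95.29108194930234
tub [ 507.3 -346.5   91. ] [ 508.  -344.2   98.7] 95.8255820534796Traceback (most recent call last):
  File "<stdin>", line 5, in <module>
    return umr_minimum(a, axis, None, out, keepdims, initial, where)
ValueError: zero-size array to reduction operation minimum which has no identity
```

>>> {"op": "send_rows", "data": {"deltas": [[-1, 0, -0.15, 0, 0], [-1, 0, -0.3, 0, 0], [-1, 0, -0.4, 0, 0], [-1, 0, -0.4, 0, 0], [-1, 0, -0.4, 0, 0], [-1, 0, -0.4, 0, 0], [-1, 0, -0.4, 0, 0], [-1, 0, -0.3, 0, 0], [-1, 0, -0.15, 0, 0], [-1, 0, 0, 0, 0]]}}

```text
clock: 7.35
position: [434.2, 12.0, 66.8]
ee_rot: [-3.139, 0.002, 0.012]
force: [0.5, -1.3, -2.2]
width: 0.189
finger_force: 107.7
```

>>> {"op": "send_rows", "data": {"deltas": [[-1, 0.1, -0.02, 0, 0], [-1, 0.2, 0, 0, 0], [-1, 0.2, 0, 0, 0], [-1, 0.08, 0, 0, 0], [-1, 0, 0, 0, 0], [-1, 0, 0, 0, 0]]}}

```text
clock: 7.95
position: [492.2, 9.7, 67.1]
ee_rot: [3.142, 0.002, 0.004]
force: [-1.2, -0.4, -2.6]
width: 0.19
finger_force: 107.6
```

```bash
python3 - <<'E'
from h import *
s=grab('scene'); cv2.imwrite('pics/under.png',cv2.resize(cv2.cvtColor(s['frame'],cv2.COLOR_RGB2BGR)[180:400,160:440],None,fx=2.5,fy=2.5))
s=grab('top'); W=world(s)
for v in (250,255,262,270):
    r=W[v,300:385]; m=(r[:,2]>80)&(r[:,2]<104); print('tub',r[m].min(0).round(1) if m.any() else 0,r[m].max(0).round(1) if m.any() else 0)
o=get_obs();print(o['position'],o['ee_rot'],o['force'])
E
```

```text
tub [597.9  69.5  91.2] [597.9  71.9  91.3]
tub [584.8 -56.   90. ] [589.4  71.5  96.1]
tub [567.4 -55.7  90.5] [571.8  71.1  98.8]
tub [548.4 -55.8  94.9] [552.2  70.5  97.3]
[491.67836422  10.0207391   67.15060534] [-3.14129421e+00  2.05967627e-03  3.74714678e-03] [-0.11660545 -0.17297207 -2.28911686]
```

View pics/under.png

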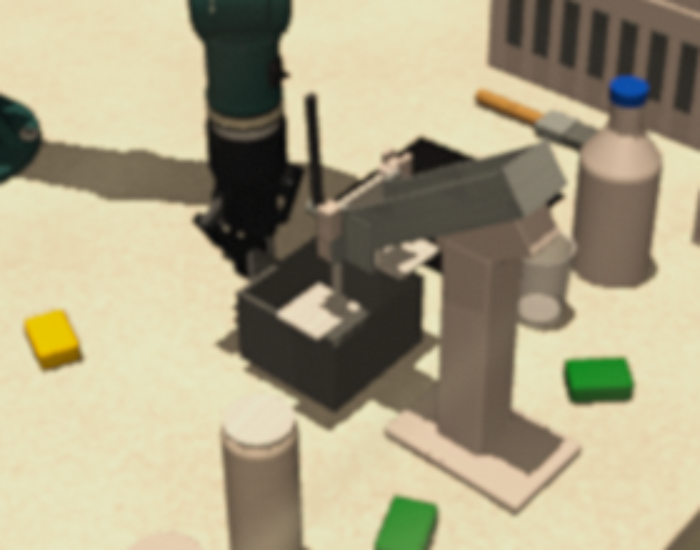

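>>> {"op": "send_rows", "data": {"deltas": [[-1, 0, 0, -0.08, 0], [-1, 0, 0, -0.08, 0], [-1, 0, 0, -0.08, 0], [-1, 0, 0, -0.06, 0], [-1, 0, 0, 0, 0], [-1, 0, 0, 0, 0]], "squeeze": 120}}

```text
clock: 8.65
position: [493.7, 10.6, 97.6]
ee_rot: [-3.142, -0.001, 0.005]
force: [0.4, 0.2, -2.6]
width: 0.182
finger_force: 118.4
```

```bash
python3 - <<'E'
from h import *
s=grab('top'); W=world(s); Z=W[...,2]
d=np.zeros(Z.shape,bool); d[222:262,295:385]=1
for a,b in ((295,335),(348,385)):
    q=W[222:262,a:b].reshape(-1,3); q=q[(q[:,2]>108)&(q[:,2]<160)&(q[:,0]>598)&(q[:,0]<646)]
    for lo in (598,614,630): 
        k=q[(q[:,0]>lo)&(q[:,0]<lo+16)]; print(a,lo,len(k),np.median(k,0).round(1))
o=get_obs();print(o['position'],o['ee_rot'],o['force'],o['finger_force'])
E
```

```text
295 598 158 [605.9  65.3 129.3]
295 614 130 [619.9  72.5 129.4]
295 630 72 [638.1  80.2 129.2]
348 598 160 [605.8 -45.1 129.3]
348 614 134 [620.3 -49.7 129.7]
348 630 58 [636.9 -63.7 129.8]
[493.72897915  10.57010137  97.46985762] [-3.14156694e+00 -8.52961832e-04  5.22130500e-03] [ 0.03132225  0.10422798 -3.41215376] 118.4121572971344
```

>>> {"op": "send_rows", "data": {"deltas": [[-1, 0, 0, -0.14, 0], [-1, 0, 0, -0.13, 0], [-1, 0, 0, 0, 0], [-1, 0, 0, 0, 0], [-1, 0, 0, 0, 0], [-1, 0, 0, 0, 0], [-1, 0, 0, 0, 0], [-1, 0, 0, 0, 0], [-1, 0, 0, 0, 0], [-1, 0, 0, 0, 0]]}}

```text
clock: 9.7
position: [493.4, 10.3, 124.2]
ee_rot: [3.141, 0.0, 0.005]
force: [-0.8, 0.1, -5.4]
width: 0.184
finger_force: 120.0
```

>>> {"op": "send_rows", "data": {"deltas": [[-1, 0, 0, 0, 0], [-1, 0, 0, 0, 0], [-1, 0, 0, 0, 0], [-1, 0, 0, 0, 0], [-1, 0, 0, 0, 0], [-1, 0, 0, 0, 0]]}}

```text
clock: 10.3
position: [493.5, 10.3, 124.4]
ee_rot: [3.142, -0.0, 0.005]
force: [-0.2, -0.1, -6.4]
width: 0.185
finger_force: 120.1
```

```bash
python3 - <<'E'
from h import *
s=grab('top'); W=world(s)
for a,b in ((295,335),(348,385)):
    q=W[215:262,a:b].reshape(-1,3); q=q[(q[:,2]>140)&(q[:,2]<170)&(q[:,0]>598)&(q[:,0]<646)]
    print(len(q),np.median(q,0).round(1))
a=s['frame'][120:300,250:440]; b=grab('scene')['frame'][180:360,200:400]
im=np.hstack([cv2.resize(x,(400,380)) for x in (a,b)]); cv2.imwrite('pics/catch.png',im[...,::-1])
o=get_obs();print(o['position'],o['ee_rot'],o['force'],o['finger_force'])
E
```

```text
354 [614.9  74.5 152.2]
341 [613.4 -52.7 152.6]
[493.49031991  10.32579971 124.36407234] [ 3.14151277e+00 -3.26543982e-04  4.70953425e-03] [ 0.05758712 -0.00671571 -5.94890079] 120.06183743476868
```

View pics/catch.png

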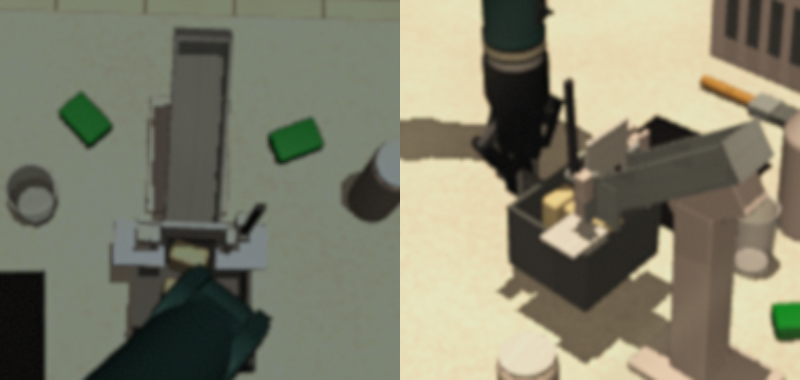

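>>> {"op": "send_rows", "data": {"deltas": [[-1, 0, 0, 0.08, 0], [-1, 0, 0, 0.09, 0], [-1, 0, 0, 0.09, 0], [-1, 0, 0, 0.09, 0], [-1, 0, 0, 0.09, 0], [-1, 0, 0, 0.09, 0], [-1, 0, 0, 0.08, 0], [-1, 0, 0, 0, 0], [-1, 0, 0, 0, 0]]}}

```text
clock: 11.3
position: [493.3, 10.2, 63.2]
ee_rot: [3.142, 0.0, 0.004]
force: [-0.3, -0.6, -3.4]
width: 0.185
finger_force: 120.3
```

```bash
python3 - <<'E'
from h import *
s=grab('top'); W=world(s)
for a,b in ((295,335),(348,385)):
    q=W[215:262,a:b].reshape(-1,3); q=q[(q[:,2]>104)&(q[:,2]<170)&(q[:,0]>598)&(q[:,0]<646)]
    print(len(q),np.median(q,0).round(1))
a=s['frame'][120:300,250:440]; t=grab('scene'); b=t['frame'][180:360,200:400]
im=np.hstack([cv2.resize(x,(400,380)) for x in (a,b)]); cv2.imwrite('pics/low.png',im[...,::-1])
W=world(t); hsv=cv2.cvtColor(t['frame'],cv2.COLOR_RGB2HSV); 
m=np.zeros((480,640),bool); m[250:330,255:320]=1; m&=(hsv[...,1]>80)&(W[...,2]>20); print('bars max z',np.sort(W[m][:,2])[-10:],m.sum())
o=get_obs();print(o['position'],o['ee_rot'],o['force'],o['finger_force'])
E
```

```text
384 [617.   70.5 114.7]
373 [616.4 -48.5 114.8]
bars max z [111.88773939 112.59663516 112.7460243  112.90949771 113.17470544
 126.4308281  127.59086373 127.9708251  133.24522378 135.89262429] 420
[493.66190263  10.25318698  63.57650306] [ 3.14150572e+00 -7.61720656e-04  4.67725638e-03] [ 0.17235228  0.35089671 -4.67476765] 120.27576684951782
```

View pics/low.png

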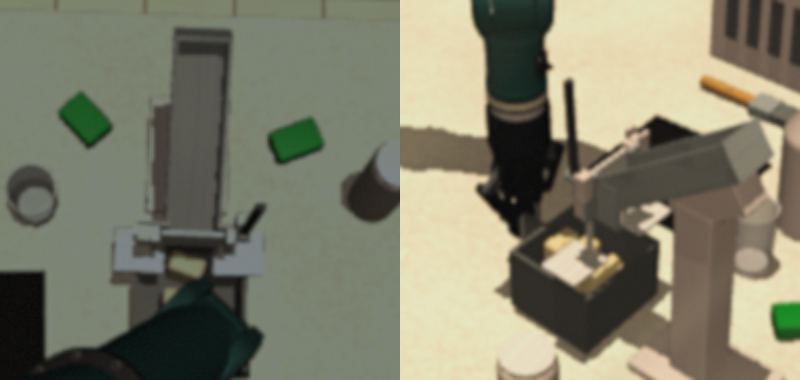

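>>> {"op": "send_rows", "data": {"deltas": [[-1, -0.05, 0, 0, 0], [-1, -0.08, 0, 0, 0], [-1, -0.08, 0, 0, 0], [-1, -0.1, 0, 0, 0], [-1, -0.1, 0, 0, 0], [-1, -0.1, 0, 0, 0], [-1, -0.1, 0, 0, 0], [-1, -0.04, 0, 0, 0], [-1, 0, 0, 0, 0]]}}

```text
clock: 12.3
position: [427.3, 10.0, 63.4]
ee_rot: [-3.141, 0.001, 0.004]
force: [-0.4, -0.1, -3.4]
width: 0.184
finger_force: 120.3
```

>>> {"op": "send_rows", "data": {"deltas": [[-1, 0, -0.1, -0.05, 0], [-1, 0, -0.2, -0.1, 0], [-1, 0, -0.3, 0, 0], [-1, 0, -0.4, 0, 0], [-1, 0, -0.4, 0, 0], [-1, -0.02, -0.4, 0, 0], [-1, -0.04, -0.4, 0, 0], [-1, -0.04, -0.3, 0, 0], [-1, -0.02, -0.15, 0, 0], [-1, 0, 0, 0, 0]]}}

```text
clock: 13.3
position: [414.7, 279.4, 77.9]
ee_rot: [-3.14, -0.0, 0.012]
force: [0.2, -0.9, -3.9]
width: 0.182
finger_force: 120.3
```

```bash
python3 - <<'E'
from h import *
s=grab('top'); W=world(s); 
a=s['frame'][190:370,140:330]; cv2.imwrite('pics/mat.png',cv2.resize(a,None,fx=3,fy=3)[...,::-1])
B=W[235:345,185:285].reshape(-1,3); B=B[(B[:,2]>80)&(B[:,2]<115)&(B[:,0]>480)]; print(np.nanpercentile(B,[1,50,99],axis=0).round(1))
o=get_obs();print(o['position'],o['ee_rot'],o['force'],o['finger_force'])
E
```

```text
[[481.2 211.2  80.4]
 [533.4 283.8  90.5]
 [572.  340.9 105.9]]
[415.0714268  276.76968017  78.05006623] [-3.14117058e+00 -5.74464108e-04  8.62812678e-03] [ 0.03772009 -0.80281663 -4.82661397] 120.2894639968872
```

View pics/mat.png

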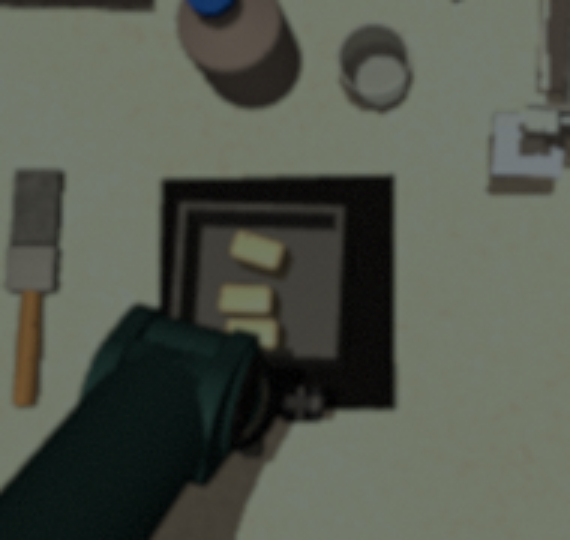

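All three bars are in the tub, which is over the mat. Now I set it down.

>>> {"op": "send_rows", "data": {"deltas": [[-1, 0, 0.02, 0.05, 0], [-1, 0, 0, 0.05, 0], [-1, 0, 0, 0.05, 0], [-1, 0, 0, 0.03, 0], [-1, 0, 0, 0.02, 0], [-1, 0, 0, 0.01, 0], [-1, 0, 0, 0, 0], [-1, 0, 0, 0, 0]]}}

```text
clock: 14.15
position: [415.3, 271.8, 57.6]
ee_rot: [3.141, -0.001, 0.002]
force: [-3.0, -3.4, 3.5]
width: 0.186
finger_force: 121.9
```

>>> {"op": "send_rows", "data": {"deltas": [[0, 0, 0, 0.01, 0], [1, 0, 0, 0, 0], [1, 0, 0, 0, 0], [1, 0, 0, 0, 0], [1, 0, 0, 0, 0], [1, 0, 0, 0, 0], [1, 0, 0, -0.1, 0], [1, 0, 0, -0.2, 0], [1, 0, 0, -0.4, 0], [1, 0, 0, -0.4, 0]]}}

```text
clock: 15.15
position: [414.5, 272.4, 167.6]
ee_rot: [3.14, 0.001, 0.004]
force: [0.6, 1.2, 0.8]
width: 0.999
finger_force: 0.0
```

>>> {"op": "send_rows", "data": {"deltas": [[-1, 0, 0, -0.4, 0], [-1, 0, 0, -0.4, 0], [-1, 0, 0.2, -0.4, 0], [-1, 0, 0.4, -0.3, 0], [-1, 0, 0.4, 0, 0], [-1, 0.1, 0.4, 0, 0], [-1, 0.1, 0.4, 0, 0], [-1, 0, 0.4, 0, 0]]}}

```text
clock: 15.95
position: [436.8, 51.2, 317.1]
ee_rot: [-3.141, -0.002, 0.004]
force: [0.2, -0.2, 0.1]
width: -0.0
finger_force: 0.0
```

```bash
python3 - <<'E'
from h import *
s=grab('top'); W=world(s)
for u0,u1,v0,v1 in ((190,280,235,345),):
    B=W[v0:v1,u0:u1]; 
    for v in range(262,310,12):
        r=W[v,190:285]; m=(r[:,2]>78)&(r[:,2]<93); print(r[m].min(0).round(1),r[m].max(0).round(1))
    for u in (210,255):
        r=W[235:330,u]; m=(r[:,2]>78)&(r[:,2]<93); print(r[m].min(0).round(1),r[m].max(0).round(1))
hsv=cv2.cvtColor(s['frame'],cv2.COLOR_RGB2HSV); m=(hsv[...,1]>60)&(hsv[...,0]<35)&(W[...,0]>450)&(W[...,0]<570)&(W[...,1]>205)&(W[...,1]<345); n,l,st,c=cv2.connectedComponentsWithStats(m.astype(np.uint8)); print(st[1:,4],c[1:])
dk=np.zeros((480,640),bool); dk[205:245,355:385]=1; dk&=(s['frame'].max(-1)<50)&(W[...,2]>225); P=W[dk]; print('hook',P[np.argsort(P[:,2])][::6].round(0).tolist())
o=get_obs();print(o['clock'],o['position'],o['ee_rot'],o['width'])
E
```

```text
[562.4 203.6  78.4] [566.8 331.8  84.9]
[532.8 204.9  80.8] [537.3 330.8  87.8]
[504.2 203.8  78.4] [508.7 331.9  86.8]
[475.4 204.4  81.8] [479.4 332.4  88.4]
[452.6 311.6  79.6] [573.3 320.5  87.3]
[453.1 205.3  78.4] [570.8 211.4  91.7]
[  1   2 126   1 233   1   1   1   2   1   1] [[239.         263.        ]
 [208.5        264.5       ]
 [230.92063492 274.56349206]
 [207.         283.        ]
 [227.97854077 295.32188841]
 [206.         289.        ]
 [206.         293.        ]
 [214.         311.        ]
 [234.5        311.5       ]
 [237.         311.        ]
 [248.         312.        ]]
hook [[625.0, -36.0, 226.0], [617.0, -43.0, 241.0], [619.0, -38.0, 250.0], [618.0, -39.0, 265.0], [618.0, -40.0, 274.0], [618.0, -43.0, 293.0], [619.0, -41.0, 305.0], [619.0, -42.0, 316.0], [618.0, -43.0, 328.0], [620.0, -44.0, 336.0]]
16.0 [435.46787108  43.69244855 317.37867511] [ 3.14002801e+00 -1.45415724e-03 -5.36140618e-03] -0.003651669538282239
```

>>> {"op": "send_rows", "data": {"deltas": [[-1, 0, 0.3, 0, 0], [-1, 0, 0.35, 0, 0], [-1, 0, 0.35, 0.05, 0], [-1, 0, 0.28, 0.1, 0], [-1, 0.2, 0, 0, 0], [-1, 0.4, 0, 0, 0], [-1, 0.4, 0, 0, 0], [-1, 0.4, 0, 0, 0], [-1, 0.4, 0, 0, 0], [-1, 0, 0, 0, 0]], "squeeze": 60}}

```text
clock: 17.0
position: [621.7, -73.1, 301.5]
ee_rot: [3.138, -0.003, 0.008]
force: [1.5, -0.4, -0.1]
width: -0.003
finger_force: 0.2
```

>>> {"op": "send_rows", "data": {"deltas": [[-1, 0, 0, 0, 0], [-1, 0, 0, 0, 0]]}}

```text
clock: 17.2
position: [615.0, -74.3, 301.3]
ee_rot: [-3.141, 0.002, 0.003]
force: [0.3, -0.7, 1.2]
width: -0.006
finger_force: 0.0
```

>>> {"op": "send_rows", "data": {"deltas": [[-1, 0.06, -0.1, 0, 0], [-1, 0, -0.15, 0, 0], [-1, 0, -0.15, 0, 0], [-1, 0, -0.15, 0, 0], [-1, 0, -0.12, 0.04, 0], [-1, 0, -0.1, 0.08, 0], [-1, 0, -0.08, 0.1, 0], [-1, 0, -0.06, 0.12, 0], [-1, 0, 0, 0, 0]]}}

```text
clock: 18.1
position: [620.9, 18.7, 264.6]
ee_rot: [-3.141, 0.005, 0.006]
force: [0.1, -0.2, 0.1]
width: 0.001
finger_force: 0.0
```

```bash
python3 - <<'E'
from h import *
s=grab('scene'); a=s['frame'][130:330,180:420]; cv2.imwrite('pics/hook.png',cv2.resize(a,None,fx=3,fy=3)[...,::-1])
o=get_obs();print(o['clock'],o['position'],o['ee_rot'],o['force'])
E
```

```text
18.15 [621.33935551  17.52264395 265.67415977] [3.14129527e+00 3.07865823e-03 5.28247680e-03] [ 0.07562084 -0.35596716 -0.83902079]
```

View pics/hook.png

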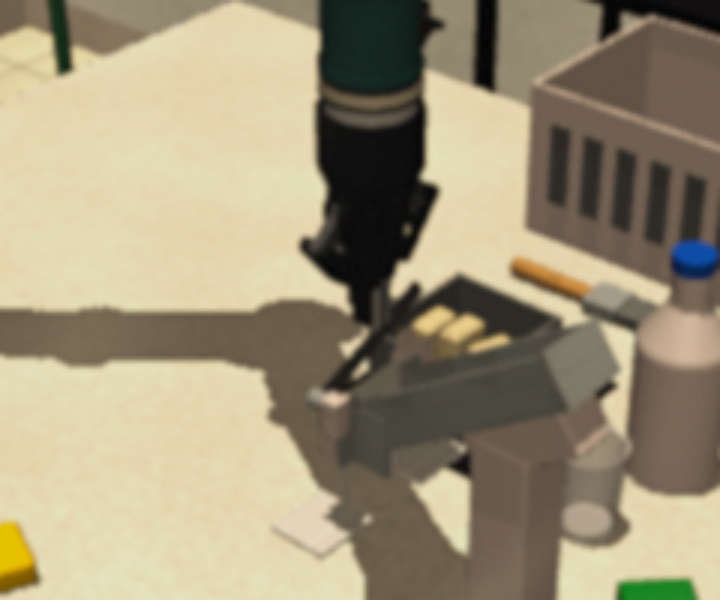

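The hook is down to about 30°, with its tip at about (415,290) in the crop and the finger on it. I press it home.

>>> {"op": "send_rows", "data": {"deltas": [[-1, 0, 0, 0.08, 0], [-1, 0, 0, 0.08, 0], [-1, 0, 0, 0.06, 0], [-1, 0, 0, 0.04, 0], [-1, 0, 0, 0.03, 0], [-1, 0, 0, 0, 0], [-1, 0, 0, 0, 0]]}}

```text
clock: 18.85
position: [622.3, 16.8, 238.3]
ee_rot: [3.141, -0.0, 0.005]
force: [-0.2, 0.5, 0.6]
width: 0.001
finger_force: 0.0
```

>>> {"op": "send_rows", "data": {"deltas": [[-1, 0, 0, 0.02, 0], [-1, 0, 0, 0.01, 0], [-1, 0, 0, 0, 0]]}}

```text
clock: 19.15
position: [622.4, 17.0, 235.3]
ee_rot: [3.142, -0.0, 0.005]
force: [0.0, 0.1, 0.7]
width: 0.002
finger_force: 0.0
```

>>> {"op": "send_rows", "data": {"deltas": [[-1, 0, 0, 0.02, 0], [-1, 0, 0, 0.01, 0], [-1, 0, 0, 0, 0]]}}

```text
clock: 19.45
position: [622.5, 16.9, 234.8]
ee_rot: [-3.139, -0.0, 0.005]
force: [-4.4, 1.4, 14.1]
width: -0.001
finger_force: 7.3
```

>>> {"op": "send_rows", "data": {"deltas": [[-1, 0, 0, 0.01, 0], [-1, 0, 0, 0, 0], [-1, 0, 0, -0.1, 0], [-1, 0, 0, -0.3, 0], [-1, 0, 0, -0.4, 0], [-1, -0.3, 0, -0.2, 0], [-1, -0.4, 0, 0, 0], [-1, -0.4, 0, 0, 0], [-1, -0.4, 0, 0, 0], [-1, 0, 0.3, 0, 0]]}}

```text
clock: 20.45
position: [466.5, -6.9, 329.1]
ee_rot: [-3.135, 0.008, 0.018]
force: [1.0, -0.6, 0.9]
width: 0.0
finger_force: 0.0
```

>>> {"op": "send_rows", "data": {"deltas": [[-1, 0, 0.4, 0, 0], [-1, 0, 0.4, 0, 0], [-1, 0, 0.4, 0, 0], [-1, 0, 0, 0, 0]]}}

```text
clock: 20.85
position: [471.8, -140.6, 332.4]
ee_rot: [3.138, -0.002, -0.006]
force: [-0.1, 1.2, 0.4]
width: -0.001
finger_force: 0.0
```

```bash
python3 - <<'E'
from h import *
s=grab('top'); W=world(s)
m=np.zeros((480,640),bool); m[200:260,295:390]=1; m&=(s['frame'].max(-1)<60)&(W[...,2]>210)&(W[...,2]<260)
P=W[m]
for y in range(-55,90,15):
    k=P[(P[:,1]>=y)&(P[:,1]<y+15)]; print(y,len(k),np.median(k,0).round(1) if len(k) else '')
m=np.zeros((480,640),bool); m[235:345,180:290]=1; m&=(s['frame'].max(-1)<40)&(W[...,2]<9)&(W[...,2]>2)
k=cv2.morphologyEx(m.astype(np.uint8),cv2.MORPH_OPEN,np.ones((3,3)))>0
print('mat',np.percentile(W[k],[.5,99.5],axis=0).round(1))
B=W[235:345,185:290].reshape(-1,3); B=B[(B[:,2]>80)&(B[:,2]<90)]; print('tub',np.percentile(B,[1,99],axis=0).round(1),cv2.minAreaRect(B[B[:,0]>453][:,:2].astype(np.float32)))
a=s['frame'][190:340,180:400]; b=grab('scene')['frame'][160:310,240:400]
im=np.hstack([cv2.resize(x,(400,400)) for x in (a,b)]); cv2.imwrite('pics/end.png',im[...,::-1])
o=get_obs();print(o['clock'],o['position'],o['force'])
E
```

```text
-55 0 
-40 18 [620.8 -30.8 224.9]
-25 39 [621.8 -15.1 224. ]
-10 26 [620.   -2.5 227.1]
5 28 [620.1  11.8 224.9]
20 22 [619.9  27.  226.9]
35 23 [620.1  42.2 226.2]
50 19 [621.8  57.7 226.1]
65 10 [621.3  68.5 226.1]
80 0 
mat [[415.2 176.1   2. ]
 [613.  372.5   8.9]]
tub [[452.1 203.3  80.2]
 [572.4 333.4  89.6]] ((512.778564453125, 268.3941955566406), (130.94715881347656, 119.81293487548828), 89.58837127685547)
20.95 [ 472.53756339 -134.97787349  331.40329538] [ 0.1894363   0.35410246 -0.41911392]
```

View pics/end.png

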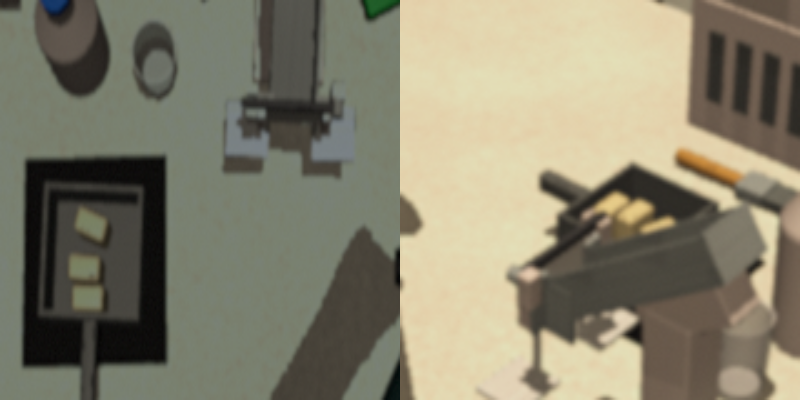

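The picture shows the hook level in its catch (top at z ≈ 226 along its whole length) and the gate shut. The tub stands on the mat about 6 mm from its centre, with all three bars in it.

```bash
python3 -c "
from rig import *
print(finish_job())"
```

```text
the job is handed in; nothing more can be done
None
```

The job is handed in: all three soap bars are in the tub, the tub stands upright on the mat about 6 mm off its centre, and the hook is pressed fully home over the shut gate, done in about 21 s of the 64 s.

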